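# Clip a T bracket home in the inspection nest

## Robot

A 6-joint arm with a two-finger parallel gripper is mounted at the origin on the work surface. World frame = base frame: x ahead of the robot, y to its left, z up, the work surface at z = 0. Lengths are in m, angles in rad, forces in N, time in s.
With the tool pointing down it reaches from about 0.35 to 0.975 m from the base axis. Payload 4.9 kg.
Tool frame: the origin (TCP) lies where the fingers leave the gripper's body, on its centre line; the fingertips stand 73 mm ahead of it and the grasp point (between the pads) lies 54 mm ahead of it; z points along the fingers, y is the direction in which the jaws open and shut (so a half turn about z gives the same grasp; the last joint's range is limited). The gripper opens to 85 mm and grips with 20 to 120 N. Pads are 22 mm wide; open, the fingers measure 114 mm over their backs; the gripper's body (76 mm by 85 mm) begins 54 mm behind the grasp point. The pads swing forward as they close: fully open they stand 13 mm farther back than shut.
Start: joints at [1, 0.053, 1.613, -0, 1.476, -0.119], TCP at [0.273, 0.562, 0.304] pointing down, gripper open.
Joint ranges: [-3.01, 3.01], [-1.01, 2.22], [0.06, 2.58], [-1.02, 4.17], [0.09, 2.62], [-3.14, 3.14]. Speed limits (rad/s): [2.57, 2.57, 3.14, 3.14, 3.14, 3.14].

## Interface

Orientations are given as a unit quaternion [w, x, y, z].
In Python, from workcell import env, optics, order gives the robot as it stands.
- The arm moves only by the tool apply_moves, never from a script. Its argument "steps" is a list of rows, each a list of 3 entries, a list of its own where there are three numbers: the finger opening in mm, from 0 to 85.4, then the shift along the tool's x, y, z in mm, then the turn, a rotation vector about the tool's x, y, z in degrees. A call has 1 to 12 rows; each row shifts and turns the pose as measured when the row begins, along the tool's axes as they then stand; what a row does not reach is not made up. A row lasts 1/12 s, in which the tool goes at most 41.7 mm and 7.16 degrees, less where a joint would pass 70% of its speed; a pose out of reach is approached as far as the arm can. A call with a gripper value outside its range is refused whole. The fingers move at their own pace and stop on an object; "squeeze" is the grip in N (left out, the last holds). Time passes only in rows, so rows that do not move let the fingers close. It gives the time, the measured TCP pose, the force and the opening at its end, in the units of the state.
- env.state(): the state, without advancing time (a new reading comes with each control period).
- optics.read_camera(name): name is "side" or "top" or "wrist"; returns the picture (400x640x3 uint8, red, green, blue); there is no depth.
- optics.get_calibration(name): a dict with "vertical_fov" (degrees; the focal length in pixels is half the picture's height over the tangent of half this angle, whatever the lens; pixels are square), "cx", "cy" (the principal point, pixels), "eye" and "attitude" of the camera in the world; the wrist camera has in their place "tool_from_camera" (4x4, takes a point from camera to tool coordinates, whose origin is the TCP and whose axes are the flange's). Camera axes: x right, y up, looking along -z (the intrinsics and any distortion apply to the point x, -y, -z); pixel columns grow to the right and rows downward; lengths in m; the calibration is good to about 2 mm. A picture is of the moment at which its call begins: read the wrist's pose just before it. get_calibration takes no time and is no camera call.
- order.hand_in(): hands the job in, once; it reports no verdict.
The state is a dict: "time_s": time; "joints": joint angles; "joint_velocities": joint speeds; "joint_torque": joint torques, N m; "ee_pos": TCP position; "orientation": TCP orientation; "wrist_force": force on the tool from outside, world axes, zero at the start; "wrist_torque": the same for the moment, N m; "grip_width": finger opening in m.
Only numpy, scipy, OpenCV 4.12 (cv2) and the standard library are available. Lean on these libraries where they do the work, as an engineer would, in place of code of your own. Each camera call takes 0.05 s, during which the arm holds its last target. There are 200 camera calls.

## Task

Push the orange knob to draw the sprung curved clip back until it stays open, then set the loose aluminium T bracket flat on the bed, long side along the long blue edge, and slide it until you feel it press lightly (a few newtons, never more than 20 N) fully home against both the long edge and the short stop. Leave it there and nudge the knob back so that the clip springs shut and holds the bracket in its corner. Push the clip's knob with no more than 25 N, and leave everything else on the bench alone.

Things in the scene. Friction and masses are not known exactly. Their poses are not given: they have to be found in the camera images.
- nest: Inspection nest: grey deck 205 x 220 mm, 16 mm thick, fixed to the bench. Origin on its underside; the deck reaches x -105 to +100 mm, y -85 to +135 mm from it; its top (the bed) is at z = 16 mm. +x points to the long blue edge, +y to the short blue stop. The clip's vertical pivot (brass boss, 20 mm high) is at x -35, y +105 mm. Stands turned by up to 0.3 rad.
- fence_nominal (a point): Nominal inner corner, at bed level, of the blue L-shaped edge (the fence; bar 12 mm wide, 12 mm high, fixed, axes as the nest's): nest x +42, y +45 mm. The fence was set by hand: its real corner is within 4 mm in x and 10 mm in y of here, find it by feel. Long edge: 113 mm to -y of the corner, short stop: 40 mm to -x. A bracket fully home has its centre 22 mm to -x, 40 mm to -y of the real corner.
- clip (a joint): Clip angle, rad: 0 = sprung shut, nest empty; grows as it is drawn back (clockwise from above, knob to nest -x); 0.45 = end stop. Over-centre spring: below 0.22 it drives the clip shut, above 0.22 it swings to 0.45 and stays. Damped, up to 2 rad/s. The knob needs up to 12 N. Shut on a bracket that is home it reads 0.04 to 0.12 and presses with 4 to 8 N.
- bow: The clip: curved steel bar 9 mm thick lying 1 to 10 mm above the bed, bowed towards the long edge (its crown, 111 mm from the pivot, presses the bracket's side), with an upright orange knob at its free end. Origin: on the pivot axis at bed level. At clip = 0 its axes are the nest's and the knob is 10 mm to +x, 155 mm to -y of the pivot.
- knob_mid (a point): The orange knob at the clip's free end: upright cylinder 16 mm in diameter, from 3 to 41 mm above the bed (19 to 57 mm above the bench). This point is on its axis, 28 mm above the bed. It is pushed sideways, from either side.
- bracket_mid (a point): The loose aluminium T bracket, about 0.12 kg: flat foot 44 mm (its x) by 80 mm (its y), 8 mm thick, with an upright web in the middle, 10 mm thick (x), 60 mm long (y), rising to 32 mm above the underside. This point is its centre, 16 mm above its underside. The same either way round. It is grasped by the web.
- bracket: The same bracket; origin at the centre of its underside.
- pin_a: Bystander: copper sheet fastener 70 x 11 mm lying on the bench.
- pin_b: Bystander: copper sheet fastener 70 x 11 mm lying on the bench.
- pin_c: Bystander: copper fastener 56 x 11 mm lying on the nest's deck beyond the long blue edge.
- driver: Bystander: screwdriver on the bench.
- wrench: Bystander: wrench on the bench.
- jar: Bystander: clear jar 60 mm across, 80 mm high.
- gusset: Bystander: flat aluminium plate 90 x 60 x 5 mm.
Things that resemble listed ones, but are neither listed nor needed, are in the scene too. Of the things shaped like the bracket, the aluminium one is meant.

How it is judged:
On the way, in this order (a step that is already met when the one before it is completed fails the run):
1. the clip is drawn back and stays open (more than 0.36 rad) (value of joint clip above 0.36 rad), for 0.3 s.
2. with the clip still open, the bracket lies flat on the bed, pressed home against the blue edges (gaps under 1.5 mm, over 1 N) (x of bracket_mid in the frame of fence between -0.0235 and -0.0205 m and y of bracket_mid in the frame of fence between -0.0415 and -0.0385 m and z of bracket_mid in the frame of fence between 0.014 and 0.0175 m and angle between the y axis of bracket_mid and the y axis of fence, either way round below 0.04 rad and value of joint clip above 0.36 rad and contact force between bracket and fence above 1 N), for 0.2 s.
At the end, for the whole second after the job is handed in: The bracket lies flat and upright on the bed, within 1.5 mm of touching both the long blue edge and the short stop and parallel to the edge within 0.04 rad; the clip is shut on it (0.03 to 0.14 rad) and presses it with more than 2 N; all at rest (x of bracket_mid in the frame of fence between -0.0235 and -0.0205 m and y of bracket_mid in the frame of fence between -0.0415 and -0.0385 m and z of bracket_mid in the frame of fence between 0.014 and 0.0175 m and angle between the y axis of bracket_mid and the y axis of fence, either way round below 0.04 rad and value of joint clip between 0.03 and 0.14 rad and contact force between bow and bracket above 2 N and linear speed of bracket below 0.01 m/s and angle between bracket_mid's own z axis and vertical below 0.05 rad).
It fails at once if the bracket is pressed against the blue edges with more than 20 N (contact force between bracket and fence above 20 N).
It fails at once if the gripper pushes on the clip with more than 25 N (contact force between the fingers and bow above 25 N).
It fails at once if a bystander is moved by more than 30 mm (distance of any of pin_a, pin_b, pin_c, driver, wrench, jar, gusset from where it was at the start of the episode above 0.03 m).
It fails at once if the bracket is tipped over (angle between bracket_mid's own z axis and vertical above 0.6 rad).
It also fails if it takes over 72 s, if anything falls off the work surface, if the arm or the gripper's body presses on something with over 40 N, if the wrist force passes 120 N, or if a joint passes its speed limit or range.

## Working session

There is one attempt and no reset: what is moved stays moved. The work goes in short steps, Python scripts to look and compute and a tool call to move; the robot and the scene stay as the last step left them, time stands still between calls to the robot, and variables do not carry over. Pictures are saved under pics/ and viewed, about 8 in all and at most 12, crops included, and the job is handed in when it is done.

Besides the shell and the picture viewer there is one more tool, called after "Request:" as a command line: name --argument value ..., lists and objects as JSON in quotes. apply_moves: Moves the arm, as the interface text tells. Its arguments: {"type":"object","properties":{"steps":{"type":"array"},"squeeze":{"type":"number"}},"required":["steps"]}

```bash
ls; mkdir -p pics
python3 - <<'E'
from workcell import env, optics, order
import cv2,json
for n in("top","side","wrist"):
    c=optics.get_calibration(n);print(n,c)
for n in("top","side"):
    cv2.imwrite(f"pics/{n}0.png",optics.read_camera(n)[:,:,::-1])
print(env.state())
E
```

```text
pics
top {'vertical_fov': 53.892543008793005, 'cx': 318.3443142018897, 'cy': 202.80353260153566, 'eye': array([ 0.36105637, -0.02243692,  1.19776394]), 'attitude': array([ 0.71142933,  0.04583158, -0.04905182, -0.69954392])}
side {'vertical_fov': 52.86175912687392, 'cx': 319.48531909602553, 'cy': 200.29179104754695, 'eye': array([ 0.18630287, -0.79420342,  0.84881781]), 'attitude': array([ 0.90094455,  0.39236507, -0.08041512, -0.16697898])}
wrist {'vertical_fov': 65.10308383218253, 'cx': 311.7603788845459, 'cy': 193.6672164073791, 'tool_from_camera': array([[-4.91601914e-04,  9.57134331e-01,  2.89643973e-01,
         7.23065970e-02],
       [ 9.99999512e-01,  7.18762710e-04, -6.77903942e-04,
         8.09599644e-04],
       [-8.57030423e-04,  2.89643498e-01, -9.57134217e-01,
        -7.07112945e-02],
       [ 0.00000000e+00,  0.00000000e+00,  0.00000000e+00,
         1.00000000e+00]])}
{'time_s': 0.1, 'joints': array([ 9.99998456e-01,  5.33149518e-02,  1.61413736e+00, -2.29088121e-05,
        1.47600337e+00, -1.18974668e-01]), 'joint_velocities': array([ 0.00196897, -0.00173337, -0.0026572 ,  0.00096358,  0.001292  ,
        0.00123177]), 'joint_torque': array([ 9.09551418e-04, -3.94899273e+01, -3.71362853e+01, -7.85371230e-05,
        3.87180582e-03, -9.35496587e-06]), 'ee_pos': array([0.27263884, 0.56192985, 0.30278243]), 'orientation': array([-3.04204219e-04,  2.23993729e-01,  9.74590140e-01, -8.80514361e-04]), 'wrist_force': array([ 0.5173851 ,  0.46797301, -0.81578896]), 'wrist_torque': array([ 0.00822845, -0.02418955, -0.00489974]), 'grip_width': 0.08522288247707603}
```

View pics/top0.png

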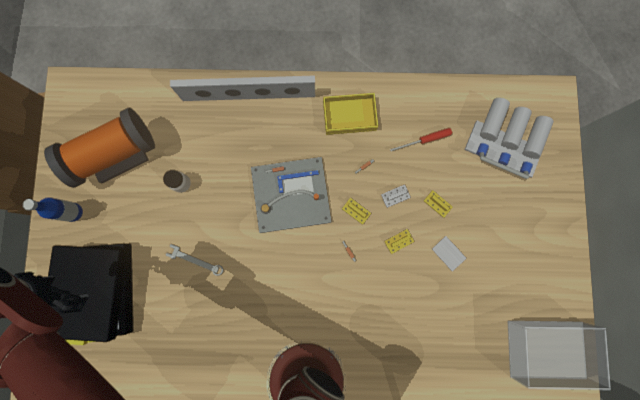

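View pics/side0.png

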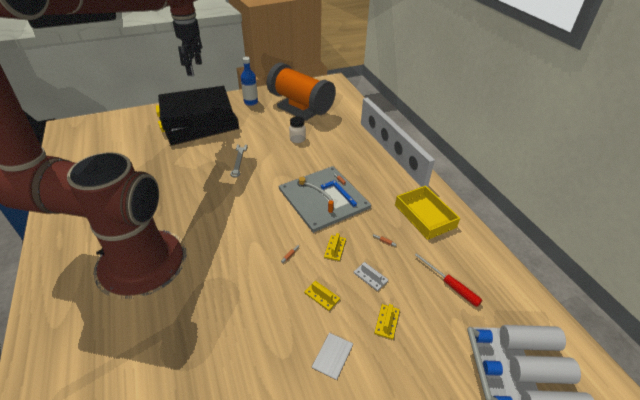

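The top view shows the nest at about (290,193), with the blue fence at (298,181), the brass pivot at (265,209) and the orange knob at (316,197). There are four T shapes: yellow ones at (356,210), (437,204) and (400,241), and a silver-grey one at (397,195). The grey one matches "aluminium". The plate at (449,253) is the gusset. I'll confirm with one enlarged crop.

```bash
cat > h.py <<'E'
import numpy as np,cv2
from scipy.spatial.transform import Rotation as R
from workcell import env, optics, order
def q(o): return R.from_quat([o[1],o[2],o[3],o[0]])
def cam(n):
    c=optics.get_calibration(n)
    if n=="wrist":
        s=env.state();T=np.array(c["tool_from_camera"]);r=q(s["orientation"]).as_matrix()
        E=s["ee_pos"]+r@T[:3,3];A=r@T[:3,:3]
    else: E=np.array(c["eye"]);A=q(c["attitude"]).as_matrix()
    return E,A,200/np.tan(np.radians(c["vertical_fov"]/2)),c["cx"],c["cy"]
def ray(C,p,z):
    E,A,f,cx,cy=C;p=np.atleast_2d(np.asarray(p,float))
    d=np.c_[(p[:,0]-cx)/f,-(p[:,1]-cy)/f,-np.ones(len(p))]@A.T
    return E+d*((z-E[2])/d[:,2])[:,None]
def proj(C,P):
    E,A,f,cx,cy=C;v=(np.atleast_2d(P)-E)@A
    return np.c_[cx-f*v[:,0]/v[:,2],cy+f*v[:,1]/v[:,2]]
def blob(im,lo,hi,amin=15):
    m=cv2.inRange(cv2.cvtColor(im,cv2.COLOR_RGB2HSV),np.array(lo),np.array(hi))
    n,l,s,c=cv2.connectedComponentsWithStats(m)
    return [(s[i,4],c[i].round(1),np.argwhere(l==i)[:,::-1]) for i in range(1,n) if s[i,4]>=amin]
E
python3 - <<'E'
from h import *
im=cv2.imread("pics/top0.png");c=im[145:275,240:475]
cv2.imwrite("pics/c1.png",cv2.resize(c,None,fx=3.4,fy=3.4,interpolation=cv2.INTER_CUBIC))
C=cam("top")
for n,p,z in[("deckTL",(250,167),.016),("deckTR",(323,157),.016),("deckBR",(331,222),.016),("deckBL",(260,232),.016),("br",(397,195),.02),("pivot",(265,209),.036),("knob",(316,197),.057)]:print(n,ray(C,p,z).round(3))
E
```

```text
deckTL [[0.628 0.185 0.016]]
deckTR [[ 0.663 -0.039  0.016]]
deckBR [[ 0.463 -0.066  0.016]]
deckBL [[0.429 0.147 0.016]]
br [[ 0.548 -0.265  0.02 ]]
pivot [[0.497 0.132 0.036]]
knob [[ 0.532 -0.019  0.057]]
```

View pics/c1.png

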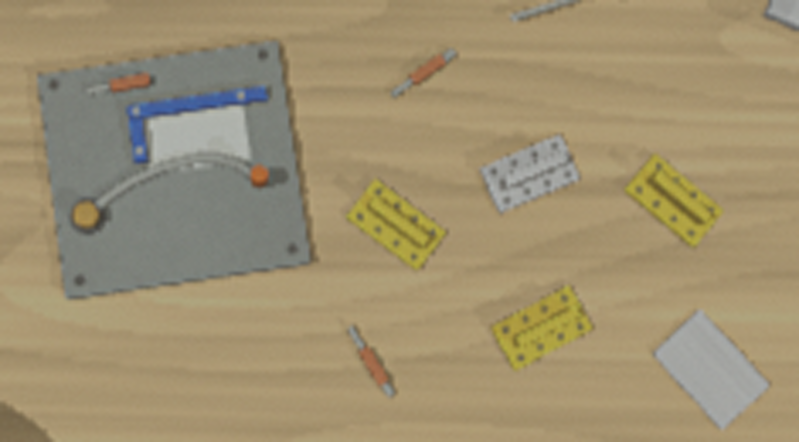

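The crop confirms that (397,195) is the only grey T with an upright web, so it is the bracket. The other three are yellow, and the grey plate at the lower right is the flat gusset. Nest yaw is about 0.165 rad. Next I move over the nest for a close look.

Request:
apply_moves --steps '[[85, [-33, -24.5, 0], [0, 0, 0]], [85, [-33, -24.5, 0], [0, 0, 0]], [85, [-33, -24.5, 0], [0, 0, 0]], [85, [-33, -24.5, 0], [0, 0, 0]], [85, [-33, -24.5, 0], [0, 0, 0]], [85, [-33, -24.5, 0], [0, 0, 0]], [85, [-33, -24.5, 0], [0, 0, 0]], [85, [-33, -24.5, 0], [0, 0, 0]], [85, [-33, -24.5, 0], [0, 0, 0]], [85, [-33, -24.5, 0], [0, 0, 0]], [85, [-33, -24.5, 0], [0, 0, 0]], [85, [-33, -24.5, 0], [0, 0, 0]]]'

```text
time_s: 1.1
ee_pos: [0.5001, 0.1202, 0.2957]
orientation: [-0.004, 0.216, 0.976, -0.003]
wrist_force: [1.0, 0.1, -0.1]
grip_width: 0.0852
```

Request:
apply_moves --steps '[[0, [0, 0, 0], [0, 0, 7]], [0, [0, 0, 0], [0, 0, 7]], [0, [0, 0, 0], [0, 0, 7]], [0, [0, 0, 0], [0, 0, 7]], [0, [0, 0, 0], [0, 0, 7]], [0, [0, 0, 0], [0, 0, 7]], [0, [0, 0, 0], [0, 0, 7]], [0, [0, 0, 0], [0, 0, 5.6]], [0, [0, 0, 0], [0, 0, 0]]]'

```text
time_s: 1.85
ee_pos: [0.5016, 0.1094, 0.2902]
orientation: [-0.004, 0.652, 0.758, -0.008]
wrist_force: [0.4, -0.0, 0.5]
grip_width: -0.0001
```

```bash
cat >> h.py <<'E'
def to(p,yaw=None,a=None):
    "tool-frame shift mm and turn deg; yaw = world angle of tool y (deg), tool pointing straight down"
    s=env.state();r=q(s["orientation"]);d=r.inv().apply(np.array(p)-s["ee_pos"])*1000
    t=0
    if yaw is not None:
        w=np.radians(yaw);c,sn=np.cos(w),np.sin(w)
        t=np.degrees((r.inv()*R.from_matrix(np.array([[-sn,c,0],[c,sn,0],[0,0,-1.]]))).as_rotvec()).round(2)
    print("shift",d.round(1),"turn",t)
E
python3 - <<'E'
from h import *
C=cam("wrist");im=optics.read_camera("wrist");cv2.imwrite("pics/w1.png",im[:,:,::-1])
np.save("pics/w1C.npy",np.array(C,dtype=object),allow_pickle=True)
for a,c,p in blob(im,(105,120,60),(125,255,255),60):
    x=ray(C,p,.028);print("blue",a,c,x.mean(0).round(4), cv2.minAreaRect(x[:,:2].astype(np.float32)*1000))
for a,c,p in blob(im,(3,150,90),(14,255,255),60): print("orange",a,c,ray(C,c,.04).round(3))
for a,c,p in blob(im,(16,100,60),(25,255,255),150): print("brass",a,c,ray(C,c,.036).round(3))
to((.545,.04,.29),9.5)
E
```

```text
blue 1333 [386.1 222. ] [0.5919 0.0598 0.028 ] ((584.3389892578125, 40.99656677246094), (51.093875885009766, 118.15573120117188), 10.862661361694336)
orange 268 [419.5 193.6] [[0.616 0.102 0.04 ]]
brass 171403 [299.9 154.8] [[0.484 0.124 0.036]]
brass 376 [317.1 147.8] [[0.501 0.133 0.036]]
brass 274 [311.7 335.6] [[ 0.531 -0.101  0.036]]
brass 230 [209.5 338. ] [[ 0.403 -0.126  0.036]]
brass 255 [414. 338.] [[ 0.658 -0.084  0.036]]
shift [-75.2  32.3  -0.1] turn [-1.03  0.29 -0.67]
```

View pics/w1.png

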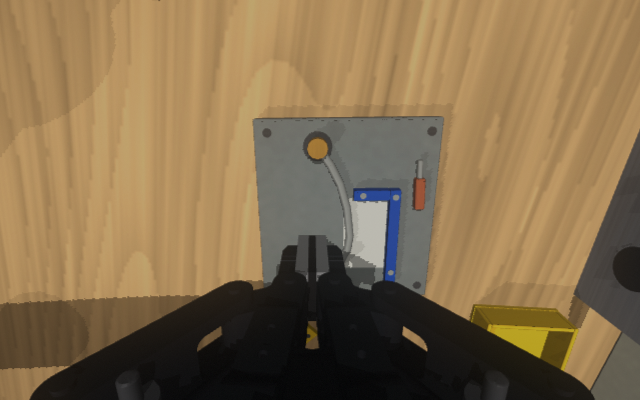

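The wrist view shows the deck's top corners at (254,119) and (443,117), the brass pivot at (317,148), and the fence with its outer corner near (400,189). The knob is hidden behind the fingers.

Run:
```python
from h import *
C=cam("wrist")
a=ray(C,[(254,119),(443,117)],.016);d=a[1]-a[0];print(a.round(4),np.degrees(np.arctan2(d[1],d[0])),np.hypot(*d[:2]))
# fence top inner/outer corner points
f=ray(C,[(400.5,189),(399,280),(354,189),(389,202),(386,280),(355,201)],.028);print(f.round(4))
for i,j in((0,1),(3,4)):
    d=f[i]-f[j];print("fence y yaw",np.degrees(np.arctan2(-d[0],d[1])))
for t in(9.5,10.5):
    r=R.from_euler('z',t,degrees=True)
    n=np.array([.4985,.1325,0])-r.apply([-.035,.105,0])
    print(t,"nest",n.round(4),"knob",(n+r.apply([-.025,-.05,0])).round(4),"corner",(n+r.apply([.042,.045,0])).round(4))
im=cv2.imread("pics/top0.png")[:,:,::-1].copy()
for s,c,p in blob(im,(3,120,80),(16,255,255),20): print(s,c,ray(cam("top"),c,.045).round(4))
def rr(p,n): print(n,[tuple(np.round(v,3)) for v in p])
# bracket: grey mask in the window
w=im[170:220,375:422];m=(cv2.cvtColor(w,cv2.COLOR_RGB2HSV)[:,:,1]<45)&(w.mean(2)>70)
p=np.argwhere(m)[:,::-1]+[375,170]
x=ray(cam("top"),p,.008);print(cv2.minAreaRect(x[:,:2].astype(np.float32)*1000))
# push start: 35 mm to nest +x of knob
```

```text
[[0.4292 0.1505 0.016 ]
 [0.628  0.1836 0.016 ]] 9.447846876452004 0.20154691075710446
[[ 0.5986  0.1018  0.028 ]
 [ 0.6236 -0.01    0.028 ]
 [ 0.5482  0.0937  0.028 ]
 [ 0.5895  0.0851  0.028 ]
 [ 0.6082 -0.0125  0.028 ]
 [ 0.552   0.0802  0.028 ]]
fence y yaw 12.632946575324352
fence y yaw 10.84684294246623
9.5 nest [0.5503 0.0347 0.    ] knob [ 0.5339 -0.0187  0.    ] corner [0.5843 0.086  0.    ]
10.5 nest [0.552  0.0356 0.    ] knob [ 0.5366 -0.0181  0.    ] corner [0.5851 0.0875 0.    ]
2743 [ 97.5 148.9] [[0.6687 0.6393 0.045 ]]
255 [436.  135.4] [[ 0.7292 -0.3797  0.045 ]]
33 [365.4 165. ] [[ 0.6336 -0.1656  0.045 ]]
32 [277.8 168.9] [[0.617  0.0965 0.045 ]]
25 [315.9 196.4] [[ 0.5359 -0.0189  0.045 ]]
38 [349.6 252.2] [[ 0.3734 -0.1197  0.045 ]]
696 [ 12.  327.8] [[0.1459 0.8324 0.045 ]]
1292 [ 21.9 379.7] [[0.0072 0.7883 0.045 ]]
572 [282.2 368.9] [[0.0466 0.0669 0.045 ]]
((547.878173828125, -262.05438232421875), (44.871849060058594, 80.75856018066406), 24.652437210083008)
```

Run:
```python
from h import *
to((.5685,-.0126,.109),10)
```

```text
shift [-129.9   50.7  180.9] turn [-1.03  0.28 -1.17]
```

Request:
apply_moves --steps '[[0, [0, 0, 0], [-1, 0.3, -1.2]], [0, [-32, 12.5, 0], [0, 0, 0]], [0, [-32, 12.5, 0], [0, 0, 0]], [0, [-32, 12.5, 0], [0, 0, 0]], [0, [-32, 12.5, 0], [0, 0, 0]], [0, [0, 0, 0], [0, 0, 0]], [0, [0, 0, 35], [0, 0, 0]], [0, [0, 0, 35], [0, 0, 0]], [0, [0, 0, 35], [0, 0, 0]], [0, [0, 0, 0], [0, 0, 0]]]'

```text
time_s: 2.73
ee_pos: [0.5781, -0.0115, 0.1833]
orientation: [0.002, 0.631, 0.776, 0.002]
wrist_force: [-1.7, 0.2, -1.4]
grip_width: -0.0002
```

Run:
```python
from h import *
to((.5685,-.0126,.109),10)
print(env.state()["wrist_force"])
im=optics.read_camera("wrist");cv2.imwrite("pics/w2.png",im[:,:,::-1])
```

```text
shift [  1.  -10.   74.3] turn [0.34 0.02 1.8 ]
[-1.65954197  0.19506876 -1.42105119]
```

View pics/w2.png

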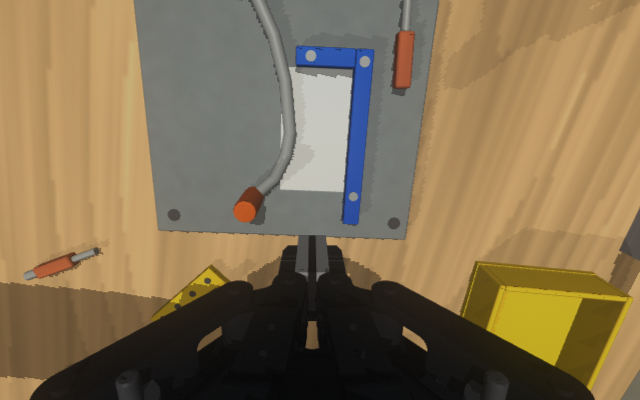

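The view is clear. The knob top is at (245,211), the fence inner corner is near (354,68), and the deck's lower corners are at (160,231) and (405,239).

Run:
```python
from h import *
C=cam("wrist");im=cv2.imread("pics/w2.png")[:,:,::-1].copy()
k=ray(C,(245,211),.057)[0];print("knob",k.round(4))
f=ray(C,[(374,49),(359,224),(357,50),(344,221),(297,46.5),(297,65)],.028);print(f.round(4))
for i,j in((0,1),(2,3)):
    d=f[i]-f[j];print("yaw",np.degrees(np.arctan2(-d[0],d[1])))
d=ray(C,[(160,231),(405,239)],.016);e=d[1]-d[0];print("deck",d.round(4),np.degrees(np.arctan2(e[1],e[0])),np.hypot(*e[:2]))
```

```text
knob [ 0.5383 -0.0198  0.057 ]
[[ 0.6026  0.1008  0.028 ]
 [ 0.624  -0.0242  0.028 ]
 [ 0.5915  0.0979  0.028 ]
 [ 0.6118 -0.0241  0.028 ]
 [ 0.5516  0.0917  0.028 ]
 [ 0.5538  0.0804  0.028 ]]
yaw 9.722560556894598
yaw 9.429167291627573
deck [[ 0.4662 -0.0678  0.016 ]
 [ 0.6687 -0.0342  0.016 ]] 9.442269585624198 0.20525611565725294
```

Request:
apply_moves --steps '[[0, [0, -8, 20], [0.3, 0, 2.2]], [0, [0, 0, 18], [0, 0, 0]], [0, [0, 0, 18], [0, 0, 0]], [0, [0, 0, 14], [0, 0, 0]], [0, [0, 0, 4], [0, 0, 0]], [0, [0, 0, 0], [0, 0, 0]]]'

```text
time_s: 3.28
ee_pos: [0.5796, -0.0123, 0.1249]
orientation: [0.01, 0.643, 0.766, 0.007]
wrist_force: [-0.1, 0.3, -0.5]
grip_width: 0.0001
```

Request:
apply_moves --steps '[[0, [0, -5, 0], [0, 0, 0]], [0, [0, -5, 0], [0, 0, 0]], [0, [0, -5, 0], [0, 0, 0]], [0, [0, -5, 0], [0, 0, 0]]]'

```text
time_s: 3.62
ee_pos: [0.5619, -0.016, 0.1302]
orientation: [0.014, 0.642, 0.767, 0.009]
wrist_force: [0.6, -0.0, 0.3]
grip_width: 0.0002
```

Run:
```python
from h import *
s=env.state();print(s["ee_pos"],s["joint_velocities"].round(3))
to((.570,-.0133,.106),9.5)
```

```text
[ 0.56193723 -0.01601997  0.130164  ] [-0.039 -0.158  0.147  0.001 -0.006 -0.04 ]
shift [ 1.5  7.7 24.4] turn [1.79 0.57 0.63]
```

Request:
apply_moves --steps '[[0, [1, 8, 0], [1.8, 0.6, 0.6]], [0, [0, 0, 0], [0, 0, 0]], [0, [0, 0, 10], [0, 0, 0]], [0, [0, 0, 10], [0, 0, 0]], [0, [0, 0, 4], [0, 0, 0]], [0, [0, 0, 0], [0, 0, 0]], [0, [0, 0, 0], [0, 0, 0]]]'

```text
time_s: 4.2
ee_pos: [0.5666, -0.0143, 0.1051]
orientation: [0.0, 0.646, 0.763, 0.0]
wrist_force: [-0.2, 0.6, -0.1]
grip_width: -0.0
```

Run:
```python
from h import *
s=env.state();print(s["ee_pos"],s["joint_velocities"].round(3))
to((.570,-.0133,.106),9.5)
```

```text
[ 0.56662603 -0.01427432  0.10512433] [-0.002  0.011  0.016  0.    -0.006 -0.001]
shift [ 0.4  3.5 -0.9] turn [0.04 0.01 0.02]
```

Request:
apply_moves --steps '[[0, [0, -6, 0.5], [0, 0, 0]], [0, [0, -6, 0.5], [0, 0, 0]], [0, [0, -6, 0.5], [0, 0, 0]], [0, [0, -6, 0.5], [0, 0, 0]]]'

```text
time_s: 4.53
ee_pos: [0.5455, -0.0185, 0.1042]
orientation: [0.006, 0.646, 0.763, 0.005]
wrist_force: [6.5, 1.5, -4.9]
grip_width: -0.0001
```

Request:
apply_moves --steps '[[0, [0, -6, 0.5], [0.3, 0, 0]], [0, [0, -6, 0], [0.3, 0, 0]], [0, [0, -6, 0], [0.3, 0, 0]]]'

```text
time_s: 4.78
ee_pos: [0.5287, -0.0214, 0.1047]
orientation: [0.004, 0.646, 0.763, 0.003]
wrist_force: [3.0, 1.3, -1.7]
grip_width: 0.0003
```

Request:
apply_moves --steps '[[0, [0, -6, 0], [0.3, 0, 0]], [0, [0, -6, 0], [0.3, 0, 0]]]'

```text
time_s: 4.95
ee_pos: [0.5154, -0.0233, 0.105]
orientation: [0.001, 0.646, 0.763, -0.002]
wrist_force: [0.0, 0.5, -0.4]
grip_width: 0.0003
```

Request:
apply_moves --steps '[[0, [0, 10, 0], [0, 0, 0]], [0, [0, 0, -20], [0, 0, 0]], [0, [0, 0, -35], [0, 0, 0]], [0, [0, 0, -40], [0, 0, 0]], [0, [0, 0, -40], [0, 0, 0]], [85, [0, 0, 0], [0, 0, 0]]]'

```text
time_s: 5.45
ee_pos: [0.5223, -0.0215, 0.2407]
orientation: [-0.006, 0.647, 0.763, -0.008]
wrist_force: [1.4, -0.4, 1.8]
grip_width: 0.0108
```

Run:
```python
from h import *
C=cam("wrist");im=optics.read_camera("wrist")
for s,c,p in blob(im,(3,150,80),(16,255,255),60): print(s,c,ray(C,c,.045).round(4))
im=optics.read_camera("top")
for s,c,p in blob(im,(3,120,80),(16,255,255),15): print(s,c,ray(cam("top"),c,.045).round(4))
print(env.state()["ee_pos"])
# bracket recheck, target above it; web along => tool y = 24.65
to((.548,-.262,.20),24.65)
```

```text
543 [454.6  62.7] [[0.6142 0.0958 0.045 ]]
387 [251.1 172.3] [[ 0.466  -0.0184  0.045 ]]
343 [162.2 243.5] [[ 0.3905 -0.1009  0.045 ]]
2772 [ 97.6 148.8] [[0.669 0.639 0.045]]
252 [435.9 135.5] [[ 0.7289 -0.3794  0.045 ]]
852 [318.  168.5] [[ 0.6204 -0.0237  0.045 ]]
291 [284.8 184. ] [[0.5715 0.0743 0.045 ]]
1112 [323.5 210.5] [[ 0.4942 -0.042   0.045 ]]
34 [365.4 165.1] [[ 0.6333 -0.1656  0.045 ]]
28 [277.1 169. ] [[0.6167 0.0986 0.045 ]]
71 [275.  230.1] [[0.434  0.0991 0.045 ]]
7695 [279.2 320.6] [[0.1774 0.0792 0.045 ]]
40 [349.6 252.1] [[ 0.3737 -0.1197  0.045 ]]
118 [202.2 390.2] [[-0.0131  0.287   0.045 ]]
[ 0.51965278 -0.021032    0.23411732]
shift [-242.4  -10.5   33.8] turn [ -1.58  -0.37 -15.23]
```

The knob moved from (0.536,-0.019) to (0.466,-0.018), which is 70 mm, so the clip is at about 0.45 and stays open. On to the bracket.

Request:
apply_moves --steps '[[85, [0, 0, 0], [-1.5, -0.4, -7]], [85, [0, 0, 0], [0, 0, -7]], [85, [-33, -10, 4], [0, 0, -1]], [85, [-33, -10, 4], [0, 0, 0]], [85, [-33, -10, 4], [0, 0, 0]], [85, [-33, -10, 4], [0, 0, 0]], [85, [-33, -10, 4], [0, 0, 0]], [85, [-33, -10, 4], [0, 0, 0]], [85, [-33, -10, 4], [0, 0, 0]], [85, [-33, -10, 4], [0, 0, 0]], [85, [-20, -4, 0], [0, 0, 0]], [85, [0, 0, 0], [0, 0, 0]]]'

```text
time_s: 6.55
ee_pos: [0.5566, -0.3219, 0.174]
orientation: [-0.018, 0.534, 0.845, -0.004]
wrist_force: [-0.6, -0.5, 0.1]
grip_width: 0.0851
```

Request:
apply_moves --steps '[[85, [0, 0, 0], [0, 0, 0]], [85, [0, 0, 0], [0, 0, 0]]]'

```text
time_s: 6.72
ee_pos: [0.5547, -0.3217, 0.1692]
orientation: [-0.023, 0.535, 0.845, -0.004]
wrist_force: [0.0, 0.5, 0.7]
grip_width: 0.0849
```

Run:
```python
from h import *
to((.548,-.262,.20),24.65)
C=cam("wrist");im=optics.read_camera("wrist")
print(C[0],env.state()["ee_pos"])
cv2.imwrite("pics/w3.png",im[:,:,::-1]); print(proj(C,[.548,-.262,.008]))
```

```text
shift [ 57.9  18.6 -29.5] turn [-1.78 -1.93  0.71]
[ 0.52781675 -0.2562384   0.24229058] [ 0.5545327  -0.3211515   0.16887546]
[[342.89552717 130.07359804]]
```

View pics/w3.png

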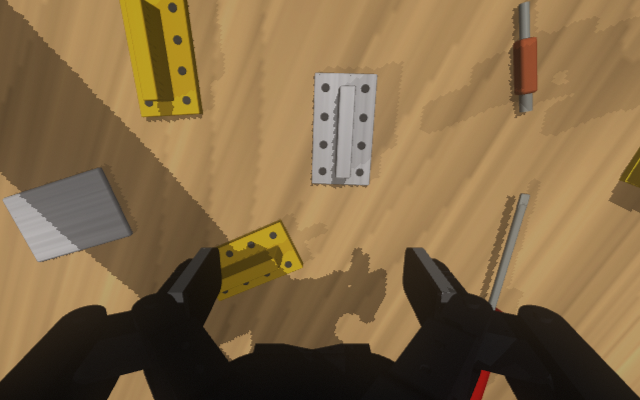

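The bracket is clear. Its foot corners are (316,72), (376,74), (369,186) and (311,184). The web top runs from (346,86) to (343,178).

Run:
```python
from h import *
C=cam("wrist")
f=ray(C,[(316,72),(376,74),(369,186),(311,184)],.008);print(f.mean(0).round(4))
d=f[0]+f[1]-f[2]-f[3];print("yaw",np.degrees(np.arctan2(-d[0],d[1])),np.hypot(*d[:2])/2)
w=ray(C,[(347,86),(343.5,178)],.032);print(w.round(4),w.mean(0).round(4));d=w[0]-w[1];print(np.degrees(np.arctan2(-d[0],d[1])))
c=(f.mean(0)+w.mean(0))/2;c[2]=.12;a=np.degrees(np.arctan2(-d[0],d[1]))
print(c);to(c,24)
```

```text
[ 0.5481 -0.2623  0.008 ]
yaw 23.725573631194003 0.0804920830327339
[[ 0.5356 -0.2352  0.032 ]
 [ 0.5605 -0.2892  0.032 ]] [ 0.548  -0.2622  0.032 ]
24.743391104509474
[ 0.54804814 -0.26224201  0.12      ]
shift [54.3 20.9 50.1] turn [-1.81 -1.95  1.39]
```

Request:
apply_moves --steps '[[60, [0, 0, 0], [-1.8, -2, 0.8]], [60, [18, 7, 0], [0, 0, 0]], [60, [18, 7, 0], [0, 0, 0]], [60, [18, 7, 0], [0, 0, 0]], [60, [0, 0, 15], [0, 0, 0]], [60, [0, 0, 15], [0, 0, 0]], [50, [0, 0, 15], [0, 0, 0]], [50, [0, 0, 0], [0, 0, 0]], [50, [0, 0, 0], [0, 0, 0]]]'

```text
time_s: 7.52
ee_pos: [0.5497, -0.2476, 0.1218]
orientation: [-0.0, 0.535, 0.845, 0.001]
wrist_force: [1.0, -0.2, 0.7]
grip_width: 0.0499
```

Run:
```python
from h import *
print(env.state()["ee_pos"]);to((.548,-.2622,.0855),24.2)
```

```text
[ 0.54965881 -0.2475771   0.12184245]
shift [-12.6  -7.8  36.3] turn [ 0.05 -0.08  1.13]
```

Request:
apply_moves --steps '[[50, [-12, -7.5, 0], [0, 0, 1.1]], [50, [0, 0, 0], [0, 0, 0]], [50, [0, 0, 14], [0, 0, 0]], [50, [0, 0, 12], [0, 0, 0]], [50, [0, 0, 6], [0, 0, 0]], [50, [0, 0, 0], [0, 0, 0]], [50, [0, 0, 0], [0, 0, 0]]]'

```text
time_s: 8.1
ee_pos: [0.549, -0.2628, 0.0897]
orientation: [0.002, 0.543, 0.839, 0.001]
wrist_force: [1.0, 0.1, 0.2]
grip_width: 0.0501
```

Run:
```python
from h import *
print(env.state()["ee_pos"]);to((.548,-.2622,.0855),24.2)
```

```text
[ 0.54898118 -0.262761    0.08971289]
shift [ 0.9 -0.7  4.2] turn [ 0.19  0.11 -0.03]
```

Request:
apply_moves --steps '[[50, [1, -0.7, 4], [0.2, 0, 0]], [50, [0, 0, 0], [0, 0, 0]], [0, [0, 0, 0], [0, 0, 0]], [0, [0, 0, 0], [0, 0, 0]], [0, [0, 0, 0], [0, 0, 0]], [0, [0, 0, 0], [0, 0, 0]], [0, [0, 0, 0], [0, 0, 0]], [0, [0, 0, 0], [0, 0, 0]], [0, [0, 0, 0], [0, 0, 0]], [0, [0, 0, 0], [0, 0, 0]]]' --squeeze 40

```text
time_s: 8.93
ee_pos: [0.5479, -0.2618, 0.0854]
orientation: [0.001, 0.543, 0.84, -0.001]
wrist_force: [-0.4, 0.0, -0.3]
grip_width: 0.0089
```

Run:
```python
from h import *
s=env.state();print(s["ee_pos"],s["wrist_force"]);to((.548,-.2622,.0855),24.2)
```

```text
[ 0.54790643 -0.26178054  0.08537713] [-0.37253185  0.04401748 -0.26441977]
shift [-0.4 -0.1 -0.1] turn [-0.03  0.1  -0.01]
```

Request:
apply_moves --steps '[[0, [0, 0, -15], [0, 0, 0]], [0, [0, 0, -30], [0, 0, 0]], [0, [0, 0, -30], [0, 0, 0]], [0, [0, 0, 0], [0, 0, 7]], [0, [0, 0, 0], [0, 0, 7]], [0, [0, 0, 0], [0, 0, 0]]]'

```text
time_s: 9.43
ee_pos: [0.5465, -0.2608, 0.1614]
orientation: [-0.002, 0.645, 0.764, -0.001]
wrist_force: [-0.0, -0.1, -1.0]
grip_width: 0.009
```

Run:
```python
from h import *
s=env.state();print(s["ee_pos"],s["wrist_force"],s["grip_width"]);to((.5687,.0333,.17),9.5)
```

```text
[ 0.54645635 -0.2608076   0.16138053] [-0.00672917 -0.10711008 -0.9740185 ] 0.009020557188550259
shift [286.3  71.   -8.4] turn [-0.22 -0.09  0.11]
```

Request:
apply_moves --steps '[[0, [26, 6.5, -1], [0, 0, 0]], [0, [26, 6.5, -1], [0, 0, 0]], [0, [26, 6.5, -1], [0, 0, 0]], [0, [26, 6.5, -1], [0, 0, 0]], [0, [26, 6.5, -1], [0, 0, 0]], [0, [26, 6.5, -1], [0, 0, 0]], [0, [26, 6.5, -1], [0, 0, 0]], [0, [26, 6.5, -1], [0, 0, 0]], [0, [26, 6.5, -1], [0, 0, 0]], [0, [20, 5, 0], [0, 0, 0]], [0, [0, 0, 0], [0, 0, 0]], [0, [0, 0, 0], [0, 0, 0]]]'

```text
time_s: 10.43
ee_pos: [0.5605, 0.0114, 0.1651]
orientation: [-0.005, 0.632, 0.775, -0.003]
wrist_force: [0.1, 0.1, -1.5]
grip_width: 0.009
```

Run:
```python
from h import *
s=env.state();print(s["ee_pos"],s["wrist_force"],s["grip_width"]);to((.5687,.0333,.12),9.5)
C=cam("wrist");im=optics.read_camera("wrist");cv2.imwrite("pics/w4.png",im[:,:,::-1])
```

```text
[0.56049639 0.01137951 0.16509897] [ 0.11459348  0.05410204 -1.47100405] 0.009041711184111607
shift [19.6 13.  45. ] turn [-0.65 -0.24  2.14]
```

View pics/w4.png

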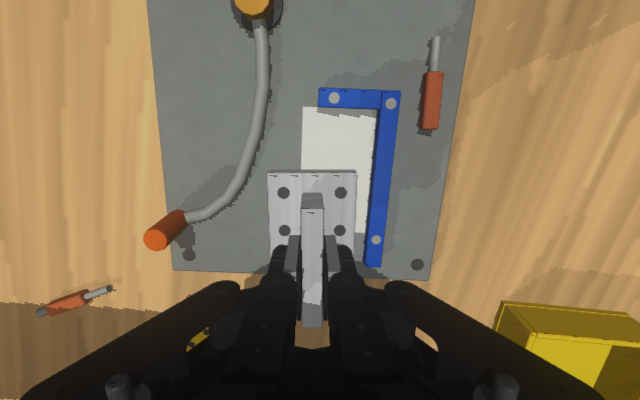

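The clip is open, with the knob at (156,240) well to the left. The bracket is held straight by its web, with its foot at (268..356,172), and the fence outer corner is at (400,91).

Run:
```python
from h import *
C=cam("wrist")
f=ray(C,[(400,91),(383,266),(366,264),(320,88),(319,106)],.028)
r=R.from_euler('z',9.5,degrees=True);n=r.inv().apply(f)
print((n*1000).round(1)); print("corner nest-ax", n[0,0]-.012,n[1,0]-.012,n[2,0],"y",n[0,1]-.012,n[3,1]-.012,n[4,1])
s=env.state();t=r.inv().apply(s["ee_pos"]);print("tcp nest-ax",t)
d=f[0]-f[1];print(np.degrees(np.arctan2(-d[0],d[1])))
```

```text
[[ 6.074e+02 -5.000e-01  2.800e+01]
 [ 6.091e+02 -1.239e+02  2.800e+01]
 [ 5.964e+02 -1.227e+02  2.800e+01]
 [ 5.570e+02 -5.000e-01  2.800e+01]
 [ 5.569e+02 -1.140e+01  2.800e+01]]
corner nest-ax 0.5954214921625873 0.5970985543626218 0.5963893632753294 y -0.012476546794826805 -0.012464724969110212 -0.011391809254975791
tcp nest-ax [ 0.55455927 -0.08151493  0.16498677]
10.278792146038324
```

Request:
apply_moves --steps '[[0, [19.5, 11.5, 0], [-0.6, -0.2, 1.9]], [0, [0, 0, 0], [0, 0, 0]], [0, [0, 0, 15], [0, 0, 0]], [0, [0, 0, 15], [0, 0, 0]], [0, [0, 0, 12], [0, 0, 0]], [0, [0, 0, 0], [0, 0, 0]], [0, [0, 0, 0], [0, 0, 0]]]'

```text
time_s: 11.07
ee_pos: [0.5684, 0.026, 0.1209]
orientation: [-0.0, 0.645, 0.764, -0.001]
wrist_force: [0.2, -0.3, -1.4]
grip_width: 0.0091
```

```bash
cat >> h.py <<'E'
def st(yaw=9.7):
    s=env.state();r=R.from_euler('z',9.5,degrees=True).inv()
    print("t",round(s["time_s"],2),"nest-ax mm",(r.apply(s["ee_pos"])*1000).round(2),"F",r.apply(s["wrist_force"]).round(2),"M",r.apply(s["wrist_torque"]).round(3),"w",round(s["grip_width"],4))
    to(s["ee_pos"],yaw)
E
python3 -c "
from h import *
st()"
```

```text
t 11.07 nest-ax mm [564.85 -68.15 120.92] F [ 0.17 -0.29 -1.38] M [-0.007 -0.002 -0.002] w 0.0091
shift [0. 0. 0.] turn [-0.1   0.08 -0.05]
```

Request:
apply_moves --steps '[[0, [0, 0, 8], [0, 0, 0]], [0, [0, 0, 6], [0, 0, 0]], [0, [0, 0, 2], [0, 0, 0]], [0, [0, 0, 0], [0, 0, 0]], [0, [0, 0, 0], [0, 0, 0]]]'

```text
time_s: 11.48
ee_pos: [0.569, 0.0243, 0.1047]
orientation: [0.001, 0.645, 0.764, -0.001]
wrist_force: [-0.2, -0.6, -1.2]
grip_width: 0.0088
```

```bash
python3 -c "
from h import *
st()"
```

```text
t 11.48 nest-ax mm [565.25 -69.9  104.66] F [-0.33 -0.6  -1.22] M [0.046 0.034 0.004] w 0.0088
shift [0. 0. 0.] turn [-0.02  0.13 -0.1 ]
```

Request:
apply_moves --steps '[[0, [0, 0, 2.5], [0, 0, 0]], [0, [0, 0, 1], [0, 0, 0]], [0, [0, 0, 0.5], [0, 0, 0]]]'

```text
time_s: 11.73
ee_pos: [0.5697, 0.0245, 0.1014]
orientation: [0.002, 0.645, 0.764, -0.0]
wrist_force: [0.4, -0.1, -1.2]
grip_width: 0.009
```

```bash
python3 -c "
from h import *
st()"
```

```text
t 11.73 nest-ax mm [565.96 -69.89 101.42] F [ 0.39 -0.16 -1.24] M [-0.001  0.003  0.   ] w 0.009
shift [0. 0. 0.] turn [ 0.09  0.16 -0.07]
```

Request:
apply_moves --steps '[[0, [0, 0, 0.8], [-0.1, 0, 0]], [0, [0, 0, 0.5], [0, 0, 0]]]'

```text
time_s: 11.9
ee_pos: [0.5699, 0.0245, 0.1014]
orientation: [0.002, 0.645, 0.764, 0.0]
wrist_force: [-0.8, -0.1, 0.1]
grip_width: 0.0091
```

Request:
apply_moves --steps '[[0, [0, 0, 0.5], [0, 0, 0]], [0, [0, 0, 0.5], [0, 0, 0]]]'

```text
time_s: 12.07
ee_pos: [0.5701, 0.0245, 0.1014]
orientation: [0.002, 0.645, 0.764, 0.0]
wrist_force: [-3.2, -0.2, 5.0]
grip_width: 0.0091
```

Request:
apply_moves --steps '[[0, [0, 1.5, -0.2], [0, 0, 0]], [0, [0, 1.5, 0], [0, 0, 0]], [0, [0, 1.5, 0], [0, 0, 0]]]'

```text
time_s: 12.32
ee_pos: [0.5748, 0.0254, 0.1014]
orientation: [0.002, 0.645, 0.764, 0.0]
wrist_force: [-1.9, 1.5, 1.2]
grip_width: 0.0091
```

```bash
python3 -c "
from h import *
st()"
```

```text
t 12.32 nest-ax mm [571.14 -69.86 101.36] F [-1.65  1.83  1.24] M [0.1   0.334 0.021] w 0.0091
shift [0. 0. 0.] turn [ 0.21  0.18 -0.04]
```

Three mm to go by vision. Smaller steps from here.

Request:
apply_moves --steps '[[0, [0, 0.7, 0], [0, 0, 0]], [0, [0, 0.7, 0], [0, 0, 0]]]'

```text
time_s: 12.48
ee_pos: [0.5756, 0.0255, 0.1014]
orientation: [0.001, 0.645, 0.764, -0.001]
wrist_force: [-6.5, -1.2, 6.0]
grip_width: 0.009
```

Request:
apply_moves --steps '[[0, [0, 0.7, 0], [0, 0, 0]]]'

```text
time_s: 12.57
ee_pos: [0.5758, 0.0255, 0.1014]
orientation: [0.0, 0.645, 0.764, -0.002]
wrist_force: [-5.3, -0.8, 4.0]
grip_width: 0.0091
```

Request:
apply_moves --steps '[[0, [0, 0.7, 0], [0, 0, 0]]]'

```text
time_s: 12.65
ee_pos: [0.576, 0.0255, 0.1014]
orientation: [-0.001, 0.645, 0.764, -0.003]
wrist_force: [-4.2, -0.5, 4.7]
grip_width: 0.0089
```

Request:
apply_moves --steps '[[0, [0, 0.4, -0.4], [0, 0.2, 0]]]'

```text
time_s: 12.73
ee_pos: [0.5761, 0.0255, 0.1015]
orientation: [-0.002, 0.645, 0.764, -0.002]
wrist_force: [-1.4, -2.3, -1.5]
grip_width: 0.0086
```

```bash
python3 -c "
from h import *
st()"
```

```text
t 12.73 nest-ax mm [572.36 -69.95 101.5 ] F [-1.8  -2.05 -1.51] M [-0.26   0.272 -0.081] w 0.0086
shift [0. 0. 0.] turn [-0.35 -0.04 -0.04]
```

Now fully unweighted. I'll probe further in x.

Request:
apply_moves --steps '[[0, [0, 0.8, 0], [-0.3, 0, 0]]]'

```text
time_s: 12.82
ee_pos: [0.5761, 0.0255, 0.1014]
orientation: [-0.002, 0.645, 0.764, -0.001]
wrist_force: [-9.4, -0.6, 8.0]
grip_width: 0.009
```

Request:
apply_moves --steps '[[0, [0, 0.8, 0], [0, 0, 0]]]'

```text
time_s: 12.9
ee_pos: [0.5762, 0.0255, 0.1014]
orientation: [-0.003, 0.645, 0.764, -0.002]
wrist_force: [-5.6, -0.9, 4.9]
grip_width: 0.0092
```

Request:
apply_moves --steps '[[0, [0, 0.8, 0], [0, 0, 0]]]'

```text
time_s: 12.98
ee_pos: [0.5764, 0.0255, 0.1015]
orientation: [-0.003, 0.645, 0.764, -0.003]
wrist_force: [-5.2, -1.0, 4.2]
grip_width: 0.0092
```

```bash
python3 -c "
from h import *
st()"
```

```text
t 12.98 nest-ax mm [572.7  -70.   101.51] F [-5.34 -0.12  4.19] M [-0.068  0.913 -0.098] w 0.0092
shift [0. 0. 0.] turn [-0.5  -0.09 -0.08]
```

Request:
apply_moves --steps '[[0, [0, -0.4, -0.2], [-0.4, 0, 0]], [0, [3, 0, 0], [0, 0, 0]], [0, [3, 0, 0], [0, 0, 0]], [0, [3, 0, 0], [0, 0, 0]]]'

```text
time_s: 13.32
ee_pos: [0.5746, 0.033, 0.1014]
orientation: [0.0, 0.646, 0.763, -0.001]
wrist_force: [-3.1, -3.3, 1.2]
grip_width: 0.0089
```

```bash
python3 -c "
from h import *
st()"
```

```text
t 13.32 nest-ax mm [572.14 -62.29 101.37] F [-3.57 -2.7   1.16] M [-0.524  0.46  -0.166] w 0.0089
shift [0. 0. 0.] turn [-0.08  0.1  -0.16]
```

Request:
apply_moves --steps '[[0, [2, 0, 0], [0, 0, 0]], [0, [2, 0, 0], [0, 0, 0]], [0, [1.5, 0, 0], [0, 0, 0]]]'

```text
time_s: 13.57
ee_pos: [0.5736, 0.0388, 0.1014]
orientation: [0.001, 0.646, 0.763, -0.001]
wrist_force: [-2.4, -3.4, 0.6]
grip_width: 0.0088
```

Request:
apply_moves --steps '[[0, [1, 0, 0], [0, 0, 0]]]'

```text
time_s: 13.65
ee_pos: [0.5734, 0.04, 0.1014]
orientation: [0.001, 0.646, 0.764, -0.001]
wrist_force: [-1.2, -4.0, 1.4]
grip_width: 0.0091
```

```bash
python3 -c "
from h import *
st()"
```

```text
t 13.65 nest-ax mm [572.14 -55.14 101.38] F [-1.81 -3.77  1.39] M [-0.494  0.454 -0.108] w 0.0091
shift [0. 0. 0.] turn [-0.08  0.16 -0.14]
```

Request:
apply_moves --steps '[[0, [0.8, 0.1, 0], [0, 0, 0]]]'

```text
time_s: 13.73
ee_pos: [0.5733, 0.0409, 0.1014]
orientation: [0.001, 0.646, 0.764, -0.002]
wrist_force: [-1.9, -3.9, 1.2]
grip_width: 0.009
```

Request:
apply_moves --steps '[[0, [0.8, 0.1, 0], [0, 0, 0]]]'

```text
time_s: 13.82
ee_pos: [0.5732, 0.0417, 0.1014]
orientation: [0.001, 0.646, 0.764, -0.002]
wrist_force: [-3.5, -4.8, 1.8]
grip_width: 0.0089
```

Request:
apply_moves --steps '[[0, [0.8, 0.1, 0], [0, 0, 0]]]'

```text
time_s: 13.9
ee_pos: [0.5731, 0.0424, 0.1014]
orientation: [0.001, 0.646, 0.764, -0.002]
wrist_force: [-3.1, -4.4, 2.2]
grip_width: 0.009
```

Request:
apply_moves --steps '[[0, [0.8, 0.1, 0], [0, 0, 0]]]'

```text
time_s: 13.98
ee_pos: [0.573, 0.0432, 0.1014]
orientation: [0.001, 0.646, 0.764, -0.002]
wrist_force: [-2.4, -4.7, 1.1]
grip_width: 0.0089
```

Request:
apply_moves --steps '[[0, [0.8, 0, -0.1], [0, 0, 0]]]'

```text
time_s: 14.07
ee_pos: [0.5729, 0.044, 0.1014]
orientation: [0.001, 0.646, 0.764, -0.002]
wrist_force: [-2.6, -5.6, 0.3]
grip_width: 0.009
```

Request:
apply_moves --steps '[[0, [0.8, 0, -0.1], [0, 0, 0]]]'

```text
time_s: 14.15
ee_pos: [0.5728, 0.0441, 0.1015]
orientation: [0.002, 0.646, 0.764, -0.003]
wrist_force: [-1.6, -8.2, 0.4]
grip_width: 0.0092
```

Request:
apply_moves --steps '[[0, [0.8, 0, 0], [0, 0, 0]]]'

```text
time_s: 14.23
ee_pos: [0.5729, 0.0442, 0.1016]
orientation: [0.002, 0.645, 0.764, -0.004]
wrist_force: [-2.5, -7.1, 1.6]
grip_width: 0.0092
```

```bash
python3 -c "
from h import *
st()"
```

```text
t 14.23 nest-ax mm [572.3  -50.93 101.57] F [-3.67 -6.63  1.56] M [-0.961  0.524 -0.102] w 0.0092
shift [0. 0. 0.] turn [-0.15  0.46 -0.11]
```

Request:
apply_moves --steps '[[0, [0.3, 0.2, 0.2], [-0.1, 0.4, 0]], [0, [0.5, 0.5, 0.1], [0, 0, 0]]]'

```text
time_s: 14.4
ee_pos: [0.573, 0.0439, 0.1015]
orientation: [0.0, 0.645, 0.764, -0.003]
wrist_force: [-5.1, -5.3, 2.9]
grip_width: 0.0091
```

Request:
apply_moves --steps '[[0, [0.5, 0.5, 0.1], [0, 0, 0]], [0, [0.5, 0.5, 0.1], [0, 0, 0]]]'

```text
time_s: 14.57
ee_pos: [0.5732, 0.0441, 0.1015]
orientation: [-0.0, 0.645, 0.764, -0.004]
wrist_force: [-4.0, -5.4, 4.0]
grip_width: 0.0085
```

```bash
python3 -c "
from h import *
st()"
```

```text
t 14.57 nest-ax mm [572.6  -51.11 101.53] F [-4.88 -4.65  3.99] M [-0.774  0.893 -0.199] w 0.0085
shift [0. 0. 0.] turn [-0.37  0.31 -0.1 ]
```

Request:
apply_moves --steps '[[0, [0, 0, 0], [-0.35, 0.3, 0]], [0, [0, 0, 0], [-0.2, 0.2, 0]], [0, [0, 0, 0], [-0.1, 0.1, 0]]]'

```text
time_s: 14.82
ee_pos: [0.5726, 0.0433, 0.1013]
orientation: [-0.001, 0.645, 0.764, 0.002]
wrist_force: [-2.2, -3.3, 1.8]
grip_width: 0.009
```

```bash
python3 -c "
from h import *
st()"
```

```text
t 14.82 nest-ax mm [571.89 -51.78 101.35] F [-2.71 -2.94  1.8 ] M [-0.635  0.62  -0.189] w 0.009
shift [0. 0. 0.] turn [ 0.15 -0.21 -0.1 ]
```

Request:
apply_moves --steps '[[0, [0.3, 0.3, 0], [0.1, -0.2, 0]], [0, [0.3, 0.3, 0], [0, 0, 0]], [0, [0.3, 0.3, 0], [0, 0, 0]], [0, [0.3, 0.3, 0], [0, 0, 0]]]'

```text
time_s: 15.15
ee_pos: [0.5729, 0.0438, 0.1014]
orientation: [0.0, 0.645, 0.764, -0.002]
wrist_force: [-3.9, -5.1, 2.9]
grip_width: 0.0094
```

Run:
```python
from h import *
st()
im=optics.read_camera("wrist");cv2.imwrite("pics/w5.png",im[:,:,::-1])
```

```text
t 15.15 nest-ax mm [572.29 -51.33 101.4 ] F [-4.65 -4.43  2.92] M [-0.685  0.727 -0.209] w 0.0094
shift [0. 0. 0.] turn [-0.16  0.16 -0.08]
```

View pics/w5.png

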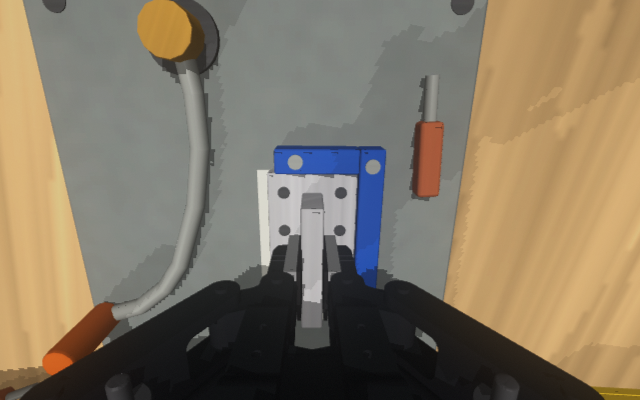

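The bracket touches the stop at (315,174) and the long edge at (358,220), with no visible gap. The clip is wide open, with the knob at (80,340). Next I relax, open just a little and lift.

Request:
apply_moves --steps '[[9, [0, 0, 0], [0, 0, 0]], [14, [0, 0, 0], [0, 0, 0]], [17, [0, 0, 0], [0, 0, 0]], [17, [0, 0, 0], [0, 0, 0]], [17, [0, 0, -4], [0, 0, 0]], [17, [0, 0, -12], [0, 0, 0]], [17, [0, 0, -25], [0, 0, 0]], [17, [0, 0, -30], [0, 0, 0]], [17, [0, 0, -30], [0, 0, 0]], [17, [0, 0, 0], [0, 0, 0]]]'

```text
time_s: 16.03
ee_pos: [0.5739, 0.0475, 0.2087]
orientation: [-0.001, 0.645, 0.765, 0.002]
wrist_force: [1.5, -0.4, 0.8]
grip_width: 0.017
```

Run:
```python
from h import *
st()
C=cam("wrist");im=optics.read_camera("wrist");cv2.imwrite("pics/w6.png",im[:,:,::-1])
for s,c,p in blob(im,(3,150,80),(16,255,255),60): print(s,c,ray(C,c,.045).round(4))
n=R.from_euler('z',9.5,degrees=True)
k=np.array([.466,-.0184,0])
# start pushing from -x side of the open knob
to(np.r_[(k+n.apply([-.040,0,0]))[:2],.17],9.5)
```

```text
t 16.03 nest-ax mm [573.83 -47.83 208.68] F [ 1.45 -0.61  0.85] M [-0.027 -0.061 -0.01 ] w 0.017
shift [0. 0. 0.] turn [ 0.12 -0.18  0.03]
560 [378.  140.3] [[0.617  0.1003 0.045 ]]
617 [167.5 250.8] [[ 0.4663 -0.0172  0.045 ]]
369 [ 87.6 312.1] [[ 0.3995 -0.0889  0.045 ]]
shift [ -46.9 -156.5   36.2] turn [-0.04 -0.22  0.23]
```

View pics/w6.png

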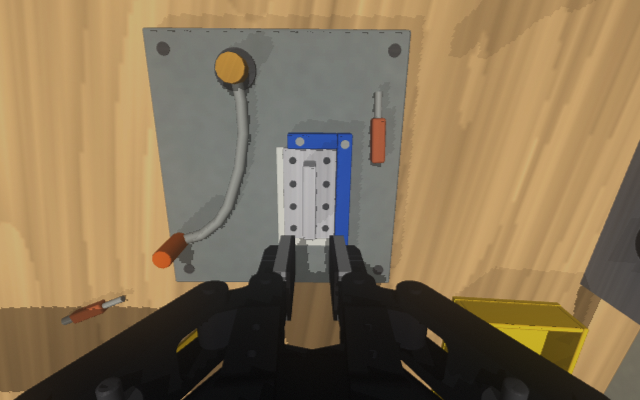

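The bracket is still home, with the clip open and its knob top at (163,258). The knob measures (0.466,-0.018). I'm going round to its -x side.

Request:
apply_moves --steps '[[0, [-9, -31, 0], [0, 0, 0]], [0, [-9, -31, 0], [0, 0, 0]], [0, [-9, -31, 0], [0, 0, 0]], [0, [-9, -31, 0], [0, 0, 0]], [0, [-9, -31, 0], [0, 0, 0]], [0, [0, 0, 0], [0, 0, 0]], [0, [0, 0, 0], [0, 0, 0]]]'

```text
time_s: 16.67
ee_pos: [0.4215, -0.0236, 0.2034]
orientation: [-0.003, 0.643, 0.766, 0.001]
wrist_force: [1.0, -0.0, 1.1]
grip_width: 0.0001
```

Run:
```python
from h import *
st(9.5);to((.4266,-.0245,.106),9.5)
```

```text
t 16.67 nest-ax mm [411.8  -92.87 203.41] F [ 0.96 -0.2   1.14] M [-0.01  -0.005  0.028] w 0.0001
shift [0. 0. 0.] turn [-0.1  -0.35  0.42]
shift [-2.3  5.1 97.4] turn [-0.1  -0.35  0.42]
```

Request:
apply_moves --steps '[[0, [0, 2, 25], [0, -0.3, 0.4]], [0, [0, 0, 25], [0, 0, 0]], [0, [0, 0, 22], [0, 0, 0]], [0, [0, 0, 12], [0, 0, 0]], [0, [0, 0, 0], [0, 0, 0]], [0, [0, 0, 0], [0, 0, 0]]]'

```text
time_s: 17.17
ee_pos: [0.4271, -0.022, 0.1182]
orientation: [0.001, 0.646, 0.764, 0.002]
wrist_force: [-0.3, -0.4, 0.1]
grip_width: 0.0002
```

Run:
```python
from h import *
st(9.5);to((.4306,-.0238,.106),9.5)
```

```text
t 17.17 nest-ax mm [417.57 -92.18 118.2 ] F [-0.4  -0.31  0.08] M [-0.026 -0.017  0.02 ] w 0.0002
shift [0. 0. 0.] turn [ 0.23 -0.01  0.07]
shift [-2.4  3.1 12.2] turn [ 0.23 -0.01  0.07]
```

Request:
apply_moves --steps '[[0, [-1, 0, 9], [0.2, 0, 0]], [0, [0, 0, 3], [0, 0, 0]], [0, [0, 6, 0], [0, 0, 0]], [0, [0, 6, 0], [0, 0, 0]], [0, [0, 5, 0], [0, 0, 0]]]'

```text
time_s: 17.58
ee_pos: [0.446, -0.0206, 0.1074]
orientation: [0.0, 0.645, 0.764, -0.002]
wrist_force: [-12.6, -9.1, 5.8]
grip_width: -0.0002
```

Run:
```python
from h import *
st(9.5)
```

```text
t 17.58 nest-ax mm [436.48 -93.91 107.44] F [-13.91  -6.91   5.83] M [-1.175  2.021 -0.14 ] w -0.0002
shift [0. 0. 0.] turn [-0.1   0.15  0.16]
```

Request:
apply_moves --steps '[[0, [-1.2, 3, 0], [0, 0, 0]]]'

```text
time_s: 17.67
ee_pos: [0.4484, -0.0214, 0.1075]
orientation: [-0.001, 0.645, 0.764, -0.004]
wrist_force: [-7.8, -0.1, 6.4]
grip_width: 0.0003
```

Request:
apply_moves --steps '[[0, [-1.5, 4, 0], [0, 0, 0]]]'

```text
time_s: 17.75
ee_pos: [0.4518, -0.0222, 0.1076]
orientation: [-0.004, 0.645, 0.765, -0.006]
wrist_force: [-8.7, -0.5, 5.6]
grip_width: -0.0003
```

Request:
apply_moves --steps '[[0, [-1.4, 4, 0], [0, 0, 0]]]'

```text
time_s: 17.83
ee_pos: [0.4553, -0.0229, 0.1077]
orientation: [-0.006, 0.644, 0.765, -0.007]
wrist_force: [-7.3, -0.3, 4.6]
grip_width: -0.0001
```

Request:
apply_moves --steps '[[0, [-1.2, 4, 0.3], [-0.3, 0, 0]], [0, [-1.2, 4, 0.3], [-0.3, 0, 0]]]'

```text
time_s: 18.0
ee_pos: [0.463, -0.0243, 0.1077]
orientation: [-0.005, 0.644, 0.765, -0.006]
wrist_force: [-6.2, -1.2, 3.5]
grip_width: 0.0001
```

Request:
apply_moves --steps '[[0, [-1, 4, 0.3], [-0.3, 0, 0]], [0, [-1, 4, 0.3], [-0.3, 0, 0]]]'

```text
time_s: 18.17
ee_pos: [0.4713, -0.0254, 0.1077]
orientation: [-0.003, 0.644, 0.765, -0.005]
wrist_force: [-4.5, -0.5, 1.8]
grip_width: 0.0003
```

Request:
apply_moves --steps '[[0, [-1, 4, 0.3], [-0.3, 0, 0]], [0, [-1, 4, 0.3], [-0.3, 0, 0]]]'

```text
time_s: 18.33
ee_pos: [0.4805, -0.0262, 0.1076]
orientation: [0.0, 0.644, 0.765, -0.001]
wrist_force: [-1.5, -0.2, 1.9]
grip_width: 0.0001
```

Run:
```python
from h import *
st(9.5)
```

```text
t 18.33 nest-ax mm [ 469.61 -105.16  107.61] F [-1.47  0.09  1.9 ] M [0.052 0.317 0.016] w 0.0001
shift [0. 0. 0.] turn [-0.07  0.13  0.38]
```

Request:
apply_moves --steps '[[0, [-0.5, 4, 0], [0, 0, 0]], [0, [0, 3, 0], [0, 0, 0]]]'

```text
time_s: 18.5
ee_pos: [0.4893, -0.0256, 0.1081]
orientation: [0.002, 0.644, 0.765, -0.0]
wrist_force: [0.1, 0.7, 0.4]
grip_width: 0.0
```

Request:
apply_moves --steps '[[0, [0, 0, 0], [0, 0, 0]], [0, [0, 0, 0], [0, 0, 0]], [0, [0, -8, 0], [0, 0, 0]], [0, [0, -6, -15], [0, 0, 0]], [0, [0, 0, -30], [0, 0, 0]], [0, [0, 0, -35], [0, 0, 0]], [0, [0, 0, -35], [0, 0, 0]], [0, [0, 0, 0], [0, 0, 0]], [0, [0, 0, 0], [0, 0, 0]]]'

```text
time_s: 19.25
ee_pos: [0.4717, -0.027, 0.2257]
orientation: [0.0, 0.643, 0.765, -0.0]
wrist_force: [-0.2, 0.9, -1.1]
grip_width: -0.0002
```

Run:
```python
from h import *
st(9.5)
C=cam("wrist");im=optics.read_camera("wrist");cv2.imwrite("pics/w7.png",im[:,:,::-1])
r=R.from_euler('z',9.5,degrees=True)
for s,c,p in blob(im,(3,150,80),(16,255,255),60):
    k=ray(C,c,.045)[0];v=r.inv().apply(k-[.4985,.1325,0]);print(c,k.round(4),"clip",np.arctan2(10,155)-np.arctan2(v[0],-v[1]))
```

```text
t 19.25 nest-ax mm [ 460.8  -104.52  225.67] F [-0.08  0.9  -1.06] M [-0.027 -0.015  0.033] w -0.0002
shift [0. 0. 0.] turn [0.   0.02 0.4 ]
[520.   66.5] [0.6101 0.0953 0.045 ] clip -1.0190660682538402
[376.6 193.7] [ 0.5274 -0.0198  0.045 ] clip 0.042397432869231796
[199.2 252.9] [ 0.3848 -0.1003  0.045 ] clip 0.684579007304521
```

View pics/w7.png

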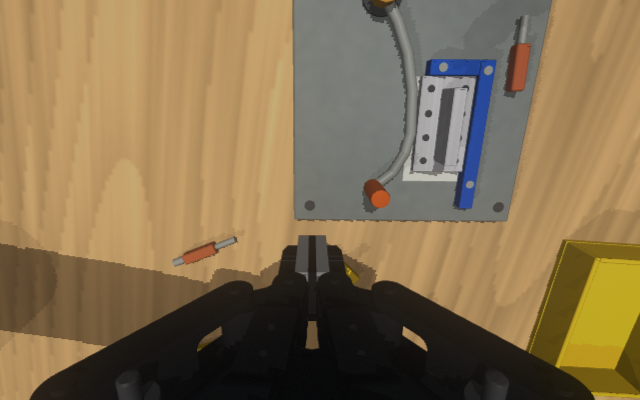

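The clip is shut on the bracket: the knob is at (378,197) and the clip reads about 0.04–0.06. Before handing in I check the fit in one enlarged crop.

Run:
```python
import cv2
im=cv2.imread("pics/w7.png")[50:220,390:510]
cv2.imwrite("pics/c7.png",cv2.resize(im,None,fx=3.5,fy=3.5,interpolation=cv2.INTER_CUBIC))
```

```text
(no output)
```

View pics/c7.png

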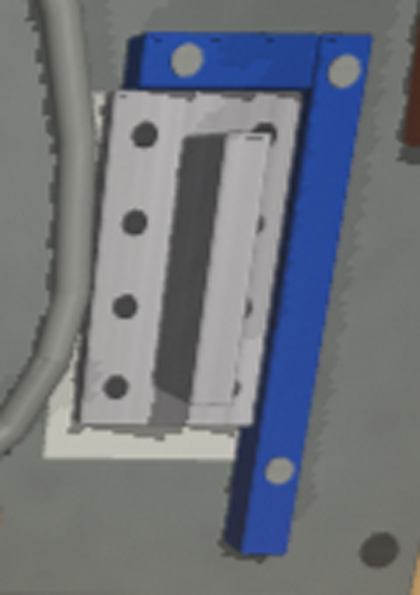

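Run:
```python
from h import *
C=cam("wrist");r=R.from_euler('z',9.5,degrees=True).inv()
px=lambda a:np.array(a)/3.5+[389.6,49.6]
f=r.apply(ray(C,px([(107,92),(300,95),(250,425),(78,425)]),.024))*1000
g=r.apply(ray(C,px([(313,92),(241,552),(140,88),(372,36),(287,553)]),.028))*1000
print(f.round(1));print(g.round(1));print("centre",f.mean(0))
a=lambda d:np.degrees(np.arctan2(-d[0],d[1])).round(2)
print("yaw bracket",a(f[1]-f[2]),a(f[0]-f[3]),"fence",a(g[0]-g[1]),a(g[3]-g[4]))
st()
```

```text
[[551.7 -12.6  24. ]
 [596.9 -13.   24. ]
 [596.6 -91.9  24. ]
 [552.8 -92.2  24. ]]
[[ 5.979e+02 -1.260e+01  2.800e+01]
 [ 5.972e+02 -1.248e+02  2.800e+01]
 [ 5.579e+02 -1.200e+01  2.800e+01]
 [ 6.094e+02 -5.000e-01  2.800e+01]
 [ 6.092e+02 -1.250e+02  2.800e+01]]
centre [574.4949218 -52.418597   24.       ]
yaw bracket -0.21 0.8 fence -0.33 -0.05
t 19.3 nest-ax mm [ 461.42 -104.75  226.4 ] F [ 1.39 -0.09  0.96] M [ 0.004 -0.047 -0.049] w 0.0003
shift [0. 0. 0.] turn [0.1  0.06 0.2 ]
```

Gaps are about 1 mm or less on both edges, which is within pixel error, and the bracket is parallel to the edge. The clip is shut at about 0.04–0.06. Handing in.

```bash
python3 -c "
from workcell import order
print(order.hand_in())"
```

```text
the job is handed in; nothing more can be done
None
```

I carried out the whole sequence and handed the job in at about 19.3 s of the 72 s allowed. The hand-in reports no verdict, so what follows is from my own checks.

- **Clip opened:** I pushed the knob until the clip swung over. The camera put the knob 70 mm from its start, about 0.45 rad. Push force reached about 8 N in the readings taken.
- **Bracket seated:** I gripped the aluminium bracket by its web, set it flat on the bed and slid it home by feel. It was held against the long edge and the short stop at about 3–5 N each. The highest horizontal wrist reading on the way was about 9 N.
- **Clip closed:** I released the bracket and nudged the knob back until the clip snapped shut. The highest total wrist reading was about 17 N, as the finger met the knob. All forces were read only at the end of each move call, so short peaks between readings are not known.

**Last checks, from the final wrist picture:**
- The bracket is parallel to the long edge within about 1°.
- The gaps are roughly 1 mm at the long edge and 0.5 mm at the stop, about the same size as the pixel error.
- The clip reads about 0.04–0.06 rad.
- The bystanders were not touched on purpose. I took no final top or side picture, and the wrist view showed only two of the copper fasteners.

**Disagreement or not checked:**
- Touch put the long edge about 2 mm closer than the camera did, so I trusted touch. For the short stop they agreed within about 1 mm.
- The clip's pressing force on the bracket could not be measured. I only saw the bow lying against its side.

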